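Clear nutshells into the chopping board's scrap drawer

ROBOT

A 6-joint arm with a two-finger parallel gripper is mounted at the origin on a cart in front of the work surface, level with it; the furniture and walls round the work are solid. World frame = base frame: x ahead of the robot, y to its left, z up, the work surface at z = 0. Lengths are in m, angles in rad, forces in N, time in s.
With the tool pointing down it reaches from about 0.225 to 0.875 m from the base axis. Payload 3.4 kg.
Tool frame: the origin (TCP) lies on the centre line of the jaws, within the pads' length; the fingertips stand 17 mm ahead of it and the grasp point (between the pads) lies 2 mm behind it; z points along the fingers, y is the line along which they close (so a half turn about z gives the same grasp; the last joint's range is limited). The gripper opens to 85 mm and grips with 20 to 120 N. Pads are 22 mm wide; open, the fingers measure 114 mm over their backs; the gripper's body (76 mm by 85 mm) begins 54 mm behind the grasp point. The pads swing forward as they close: fully open they stand 13 mm farther back than shut.
Start: joints at [1.136, 0.276, 1.505, -0, 1.361, -0.121], TCP at [0.178, 0.547, 0.216] pointing down, gripper open.
Joint ranges: [-2.89, 2.89], [-0.75, 2.08], [0.22, 2.7], [-1.18, 4.32], [0.11, 2.71], [-2.7, 2.7]. Speed limits (rad/s): [2.57, 2.57, 3.14, 3.14, 3.14, 3.14].

INTERFACE

Orientations are given as a unit quaternion [w, x, y, z].
In Python, from rig import manip gives the robot as it stands.
- The arm moves only by the tool move_arm, never from a script. Its argument "steps" is one flat list of numbers, 7 for each row, row after row: the turn, a rotation vector about the world's x, y, z normalised to -1 to 1, where 1 is 360 degrees, then the shift along the world's x, y, z normalised to -1 to 1, where 1 is 1 m, then the opening, from -1 (shut) to 1 (fully open). A call has exactly 10 rows; each row is the pose to reach, as a shift and turn from the pose commanded when the call began, turning the shorter way round; what a row does not reach only later rows make up. A row lasts 1/10 s, in which the tool goes at most 50 mm and 8.59 degrees, less where a joint would pass 70% of its speed; a pose out of reach is approached as far as the arm can. A call with a number of a shift or a turn outside -1 to 1 is refused whole. A call with a gripper value outside its range is refused whole. The fingers move at their own pace and stop on an object; "squeeze" is the grip in N (left out, the last holds). Time passes only in rows, so rows that repeat a pose let the fingers close, or fill a call up. It gives the time, the measured TCP pose, the force, the opening and the grip force at its end, in the units of the state.
- manip.get_state(): the state, without advancing time (a new reading comes with each control period).
- manip.get_image(name): name is "side" or "top"; returns a dict with "pixels" (384x512x3 uint8, blue, green, red), "fx", "fy", "cx", "cy" (pixels), "D" ([k1, k2, p1, p2, k3] as OpenCV has them; the pictures are not rectified), "R" (3x3) and "t" (3): a world point X has camera coordinates R X + t. Camera axes: x right, y down, z forward; pixel columns grow to the right and rows downward; lengths in m; the calibration is good to about 2 mm. A picture is of the moment at which its call begins. There is no depth.
- manip.sign_off(): hands the job in; it is judged then, once.
The state is a dict: "clock": time; "qpos": joint angles; "qd": joint speeds; "effort": joint torques, N m; "position": TCP position; "ee_rot": TCP orientation; "contact_force": force on the tool from outside, world axes, zero at the start; "moment": the same for the moment, N m; "width": finger opening in m; "gripper_force": force on a finger pad.
Only numpy, scipy, OpenCV 4.12 (cv2) and the standard library are available. Lean on these libraries where they do the work, as an engineer would, in place of code of your own. Each camera call takes 0.05 s, during which the arm holds its last target. There are 200 camera calls.

TASK

Pull open the scrap drawer under the chopping board, push the two half nutshells over the board's edge so that they drop into the drawer (slide them along the board, do not lift them), and then close the drawer fully with the shells in it. Leave the egg cup standing where it is on the board, and do not shift the tea cup and the mug on the worktop.

Things in the scene. Friction and masses are not known exactly. Their poses are not given: they have to be found in the camera images.
- chopping_board: Thick wooden chopping board with a scrap drawer beneath it; fixed. Board 180 mm along its x, 300 mm along its y, flat top 70 mm above the worktop (16 mm thick). Origin: on the worktop under the board's centre. The drawer comes out at the board's -y edge (150 mm from the origin), to the robot's right. A wall shelf overhangs the worktop, 590 mm up, from x = 0.58 m on: move low.
- drawer (a joint): How far the drawer is pulled out along the board's -y, in m: 0 is fully shut, 0.14 is the stop. It slides with about 2 N of friction and stays where it is left. It may start up to 25 mm ajar. The opening through which things drop, between the board's edge and the drawer's wooden front, is as long as this value.
- drawer_handle (a point): Middle of the drawer's handle: a level round steel bar, 10 mm thick and 110 mm long along the board's x, 36 mm above the worktop, joined to the drawer's front at both ends. The free gap between bar and front is 35 mm. Moves with the drawer; axes as the board's.
- drawer_floor (a point): Centre of the drawer's inner floor, 9 mm above the worktop; axes as the board's, moves with the drawer. Inside the drawer is 148 mm along x and 272 mm along y; steel side walls rise 34 mm above the floor, the wooden front (12 mm thick) to 52 mm above the worktop.
- shell_1_center (a point): Centre of one hard half nutshell: brown, furrowed, a low dome 40 mm across and 20 mm high, lying with its flat rim on the board (this point is 10 mm above the board). Weighs about 15 g. The two shells lie side by side on the half of the board nearer the drawer front, at least 15 mm apart.
- shell_2_center (a point): Centre of the other, like half nutshell, 10 mm above the board.
- eggcup: White egg cup standing near the board's far (+y) end, behind the shells, to be left alone: 52 mm across, 45 mm high, empty and light. Origin: centre of its underside.
- cup: White tea cup with an ear on the worktop to the right, 97 x 118 x 70 mm high; leave it alone. Origin: centre of its underside.
- mug: Mug with an ear on the worktop to the left, 78 x 116 x 101 mm high; leave it alone. Origin: centre of its underside.

How it is judged:
On the way, in this order (a step that is already met when the one before it is completed fails the run):
1. the drawer is pulled out by at least 70 mm while both shells still lie on the board (value of joint drawer above 0.07 m and height (world z) of each of shell_1_center, shell_2_center above 0.07 m), for 0.1 s.
2. both shells lie in the drawer while it is still pulled out by more than 50 mm (x of shell_1_center in the frame of drawer_floor between -0.078 and 0.078 m and y of shell_1_center in the frame of drawer_floor between -0.138 and 0.138 m and z of shell_1_center in the frame of drawer_floor between -0.005 and 0.045 m and x of shell_2_center in the frame of drawer_floor between -0.078 and 0.078 m and y of shell_2_center in the frame of drawer_floor between -0.138 and 0.138 m and z of shell_2_center in the frame of drawer_floor between -0.005 and 0.045 m and value of joint drawer above 0.05 m), for 0.1 s.
At the end, for the whole second after the job is handed in: Both shells lie at rest inside the drawer, the drawer is shut (within 8 mm), and the egg cup stands upright on the board within 30 mm of where it was (x of shell_1_center in the frame of drawer_floor between -0.078 and 0.078 m and y of shell_1_center in the frame of drawer_floor between -0.138 and 0.138 m and z of shell_1_center in the frame of drawer_floor between -0.005 and 0.045 m and x of shell_2_center in the frame of drawer_floor between -0.078 and 0.078 m and y of shell_2_center in the frame of drawer_floor between -0.138 and 0.138 m and z of shell_2_center in the frame of drawer_floor between -0.005 and 0.045 m and value of joint drawer below 0.008 m and linear speed of each of shell_1, shell_2 below 0.05 m/s and distance of eggcup from where it was at the start of the episode below 0.03 m and angle between eggcup's own z axis and vertical below 0.25 rad and height (world z) of eggcup above 0.06 m); the robot touches nothing.
It fails at once if a shell is lifted more than 40 mm off the board (height (world z) of any of shell_1_center, shell_2_center above 0.12 m).
It fails at once if the egg cup is shifted by more than 30 mm or tipped over (distance of eggcup from where it was at the start of the episode above 0.03 m or angle between eggcup's own z axis and vertical above 0.5 rad).
It fails at once if the tea cup or the mug is shifted by more than 30 mm (distance of any of cup, mug from where it was at the start of the episode above 0.03 m).
It also fails if it takes over 66 s, if anything falls off the work surface, if the arm or the gripper's body presses on something with over 40 N, if the wrist force passes 120 N, or if a joint passes its speed limit or range.

## Working session

There is one attempt and no reset: what is moved stays moved. The work goes in short steps, Python scripts to look and compute and a tool call to move; the robot and the scene stay as the last step left them, time stands still between calls to the robot, and variables do not carry over. Pictures are saved under pics/ and viewed, at most 10 in all, crops included, and the job is handed in when it is done.

Besides the shell and the picture viewer there is one more tool, called after ">>>" by a JSON object that holds its "fn" and its "kwargs". move_arm: Moves the arm, as the interface text tells. Scaled input: -1 to 1 covers 1 m each way for a shift and 360 degrees each way for a turn. Its arguments: {"type":"object","properties":{"steps":{"type":"array"},"squeeze":{"type":"number"}},"required":["steps"]}

```bash
mkdir -p pics
python3 - <<'E'
from rig import manip
import cv2,pickle
print(manip.get_state())
d={}
for n in("side","top"):
    d[n]=manip.get_image(n); cv2.imwrite(f"pics/{n}0.png",d[n]["pixels"])
    print({k:v for k,v in d[n].items() if k!="pixels"})
pickle.dump(d,open("d0.pkl","wb"))
E
```

```text
{'clock': 0.0, 'qpos': array([ 1.13602807e+00,  2.76611997e-01,  1.50612784e+00, -5.96523301e-06,
        1.36065990e+00, -1.21019875e-01]), 'qd': array([ 1.74543949e-03, -5.07031131e-04,  8.06766759e-04,  1.30523187e-03,
       -6.90861047e-05, -5.25795812e-04]), 'effort': array([ 3.32779537e-04, -4.16763496e+01, -2.45815426e+01,  2.69018949e-05,
        1.09758211e-02,  4.14677871e-06]), 'position': array([0.17724998, 0.54643319, 0.21503212]), 'ee_rot': array([-2.45065379e-04,  1.56230871e-01,  9.87720152e-01, -8.69678805e-04]), 'contact_force': array([-1.09929681, -0.02869317,  0.1073515 ]), 'moment': array([ 0.01063803, -0.00989855, -0.00881582]), 'gripper_force': 0.0, 'width': 0.08499249935027278}
{'fx': 412.23987032039554, 'fy': 412.23987032039554, 'cx': 249.3769028087304, 'cy': 196.2091088475852, 'D': array([-0.07478321,  0.        ,  0.        ,  0.        ,  0.        ]), 'R': array([[ 0.99518737, -0.09736855, -0.01102115],
       [-0.05171002, -0.42629694, -0.90310409],
       [ 0.08323565,  0.89932768, -0.42928026]]), 't': array([-0.43770346,  0.1207355 ,  1.77323944])}
{'fx': 355.92212379852106, 'fy': 355.92212379852106, 'cx': 255.24212978624078, 'cy': 188.88015709642312, 'D': array([0.00857719, 0.        , 0.        , 0.        , 0.        ]), 'R': array([[-0.02781158, -0.9994307 ,  0.01909949],
       [-0.99680938,  0.02629844, -0.07536216],
       [ 0.07481697, -0.02113449, -0.9969733 ]]), 't': array([0.02926997, 0.44562898, 1.31579944])}
```

View pics/side0.png

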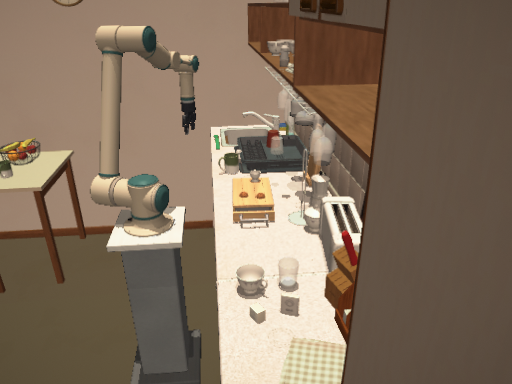

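View pics/top0.png

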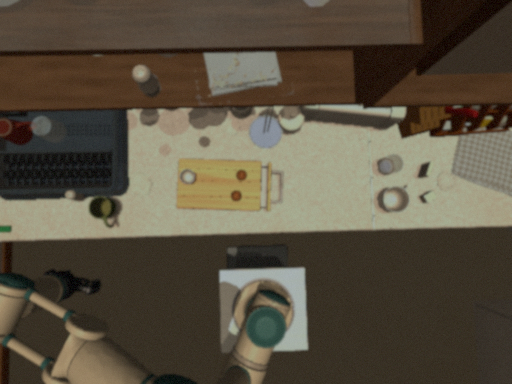

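The top view shows the board at cols 177–261, rows 158–211. The shells are near (242,174) and (236,196), the egg cup near (189,177), and the handle near col 281. Next I'll measure these with masks.

```bash
cat > h.py <<'E'
import numpy as np,cv2
def ray(im,px,z):
    K=np.array([[im["fx"],0,im["cx"]],[0,im["fy"],im["cy"]],[0,0,1]])
    p=cv2.undistortPoints(np.array(px,float).reshape(-1,1,2),K,im["D"]).reshape(-1,2)
    R=im["R"];c=-R.T@im["t"];d=np.c_[p,np.ones(len(p))]@R
    return c+d*((z-c[2])/d[:,2])[:,None]
def proj(im,X):
    K=np.array([[im["fx"],0,im["cx"]],[0,im["fy"],im["cy"]],[0,0,1]])
    return cv2.projectPoints(np.array(X,float).reshape(-1,1,3),cv2.Rodrigues(im["R"])[0],im["t"],K,im["D"])[0].reshape(-1,2)
def cc(m,amin):
    n,l,s,c=cv2.connectedComponentsWithStats(m.astype(np.uint8))
    return [(s[i,4],c[i].round(1),s[i,:4]) for i in range(1,n) if s[i,4]>=amin]
E
python3 - <<'E'
import pickle,cv2,numpy as np
from h import *
d=pickle.load(open("d0.pkl","rb"))
t=d["top"]; x0,y0=165,145
c=t["pixels"][y0:225,x0:295]
hsv=cv2.cvtColor(c,cv2.COLOR_BGR2HSV).astype(int)
yel=(hsv[...,0]>12)&(hsv[...,0]<28)&(hsv[...,1]>110)&(hsv[...,2]>130)
brown=(hsv[...,1]>110)&(hsv[...,2]<130)
for n,m in(("yel",yel),("brown",brown)):
    for a,cen,bb in cc(m,15):
        print(n,a,cen+[x0,y0],bb+[x0,y0,0,0],ray(t,cen+[x0,y0],.08)[0].round(4))
cn=max(cv2.findContours(yel.astype(np.uint8),0,1)[0],key=cv2.contourArea)
b=cv2.boxPoints(cv2.minAreaRect(cn))+[x0,y0]
P=ray(t,b,.07);print(P.round(4),P.mean(0),np.linalg.norm(P[1]-P[0]),np.linalg.norm(P[2]-P[1]))
cv2.imwrite("pics/crop0.png",cv2.resize(c,None,fx=6,fy=6,interpolation=cv2.INTER_CUBIC))
E
```

```text
yel 3331 [219.5 185.2] [178 160  82  50] [0.458  0.1454 0.08  ]
yel 64 [268.6 182.1] [268 164   3  42] [ 0.4645 -0.0299  0.08  ]
brown 92 [241.1 174.8] [236 170  11  11] [0.4933 0.0676 0.08  ]
brown 90 [235.9 195.5] [231 191  11  10] [0.4197 0.0879 0.08  ]
[[ 0.3846  0.2978  0.07  ]
 [ 0.5572  0.2907  0.07  ]
 [ 0.541  -0.002   0.07  ]
 [ 0.3678  0.0082  0.07  ]] [0.46268447 0.14866691 0.07      ] 0.17276720958063427 0.29312762139924775
```

View pics/crop0.png

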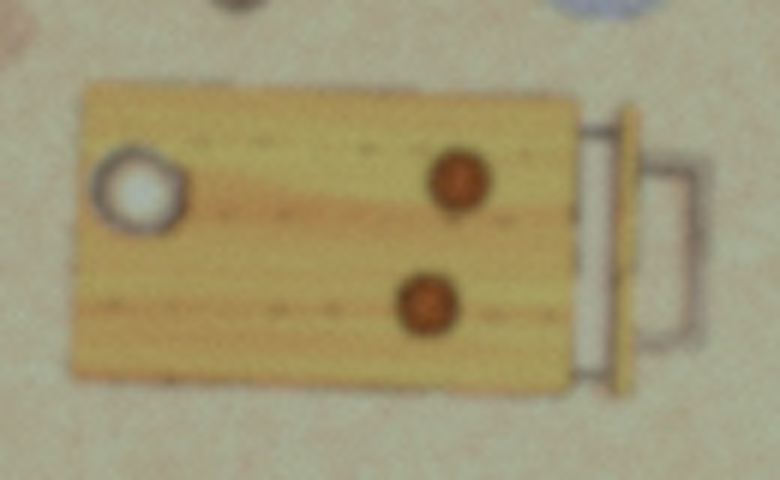

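Run:
```python
import pickle
from h import *
d=pickle.load(open("d0.pkl","rb"));t=d["top"];s=d["side"]
f=lambda *q:[(165+(a+.5)/6-.5,145+(b+.5)/6-.5) for a,b in q]
print("bar",ray(t,f((693,172),(689,343)),.036).round(4))
print("front outer/inner top",ray(t,f((633,100),(630,393),(622,100),(614,393)),.052).round(4))
print("edge",ray(t,f((577,100),(570,390)),.07).round(4))
print("egg",ray(t,f((138,190)),.045+.07).round(4))
print("cup,mug",ray(t,[(392,199),(103,207)],.07).round(3))
# bar as seen in side view
c=np.array([.463,.149]);ax=np.array([.9985,-.054]);ay=np.array([.054,.9985])
for v in(0,.025): 
  for sx in(-.055,.055): print(v,proj(s,[*(c+ax*sx-ay*(.15+v+.012+.035+.005)),.036]).round(1),proj(t,[*(c+ax*sx-ay*(.15+v+.052)),.036]).round(1))
for b in(-.09,.09): print("edge side",proj(s,[*(c+ax*b-ay*.15),.07]).round(1))
cv2.imwrite("pics/sc.png",cv2.resize(s["pixels"][165:235,215:305],None,fx=8,fy=8,interpolation=cv2.INTER_CUBIC))
```

```text
bar [[ 0.5004 -0.0761  0.036 ]
 [ 0.3949 -0.0701  0.036 ]]
front outer/inner top [[ 0.5437 -0.0393  0.052 ]
 [ 0.3651 -0.032   0.052 ]
 [ 0.5439 -0.0326  0.052 ]
 [ 0.3653 -0.0223  0.052 ]]
edge [[ 0.5418 -0.0044  0.07  ]
 [ 0.3676  0.0049  0.07  ]]
egg [[0.4889 0.2522 0.115 ]]
cup,mug [[ 0.393 -0.474  0.07 ]
 [ 0.392  0.56   0.07 ]]
0 [[240.4 217.2]] [[273.9 201.3]]
0 [[266.3 216.4]] [[274.5 171.6]]
0.025 [[240.6 220. ]] [[280.7 201.5]]
0.025 [[266.8 219.2]] [[281.3 171.8]]
edge side [[231.8 204.8]]
edge side [[273.5 203.5]]
```

View pics/sc.png

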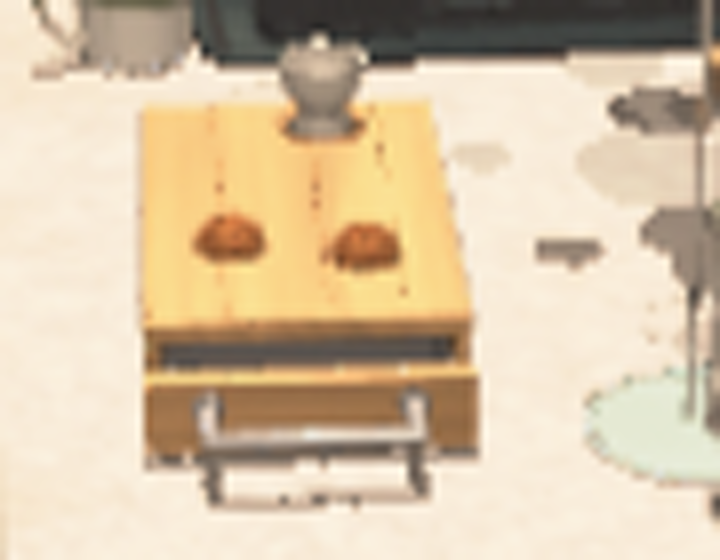

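>>> {"fn": "move_arm", "kwargs": {"steps": [0,0,-0.0209,0.029,-0.05,0,-1,0,0,-0.0417,0.057,-0.1,0,-1,0,0,-0.0626,0.086,-0.15,0,-1,0,0,-0.0835,0.114,-0.2,0,-1,0,0,-0.1043,0.143,-0.25,0,-1,0,0,-0.1252,0.171,-0.3,0,-1,0,0,-0.1461,0.2,-0.35,0,-1,0,0,-0.167,0.228,-0.4,0,-1,0,0,-0.1878,0.255,-0.45,0,-1,0,0,-0.2087,0.275,-0.5,0,-1]}}

```text
clock: 1.1
position: [0.4223, 0.1089, 0.2158]
ee_rot: [0.0, 0.728, 0.686, 0.0]
contact_force: [1.0, -0.0, 0.2]
width: 0.0001
gripper_force: 0.0
```

The side crop shows the drawer ajar by about 23 mm, and the bar sits clear of the front. I'll move above the gap.

>>> {"fn": "move_arm", "kwargs": {"steps": [0,0,0,0.01,-0.05,0,-1,0,0,0,0.02,-0.1,0,-1,0,0,0,0.03,-0.14,0,-1,0,0,0,0.03,-0.161,0,-1,0,0,0,0.03,-0.161,-0.03,-1,0,0,0,0.03,-0.161,-0.06,-1,0,0,0,0.03,-0.161,-0.09,-1,0,0,0,0.03,-0.161,-0.1,-1,0,0,0,0.03,-0.161,-0.1,-1,0,0,0,0.03,-0.161,-0.1,-1]}}

```text
clock: 2.1
position: [0.4526, -0.0504, 0.1168]
ee_rot: [0.001, 0.726, 0.688, 0.0]
contact_force: [0.2, -0.4, 0.9]
width: 0.0002
gripper_force: 0.0
```

Run:
```python
from rig import manip
from h import *
print(manip.get_state()["position"])
a=manip.get_image("side");b=manip.get_image("top")
A=cv2.resize(a["pixels"][165:240,210:310],None,fx=7,fy=7,interpolation=2)
print(proj(a,manip.get_state()["position"]+[0,0,-.017]),proj(b,manip.get_state()["position"]+[0,0,-.017]))
cv2.imwrite("pics/s1.png",A)
```

```text
[ 0.45255707 -0.05038167  0.11678816]
[[253.43143409 202.9549896 ]] [[274.89314185 184.6589131 ]]
```

View pics/s1.png

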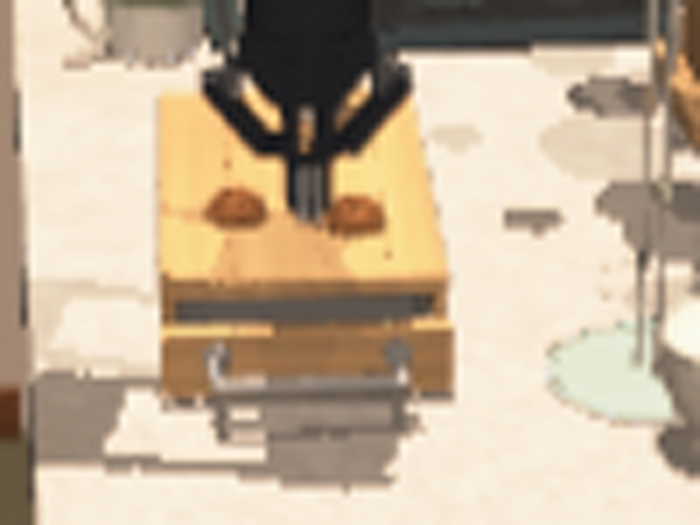

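Run:
```python
from rig import manip
from h import *
print(manip.get_state()["position"])
a=manip.get_image("side")
for r in range(188,209): print(r,a["pixels"][r,250:259].mean(-1).astype(int),a["pixels"][r,254])
```

```text
[ 0.453015   -0.05049142  0.1173733 ]
188 [130  34  43  63  41  69  44 117 201] [39 41 43]
189 [158  35  63 106  62 106  53 137 203] [58 61 67]
190 [155  36  64 111  64 109  54 138 204] [60 64 69]
191 [156  35  65 110  64 110  53 138 205] [60 64 69]
192 [169  34  65 110  63 110  54 135 194] [60 63 68]
193 [193  37  67 111  63 109  52 118 137] [60 63 68]
194 [188  65  74 110  64 110  56  89  98] [60 63 69]
195 [176 133 108 110  64 114  90  84  98] [60 64 69]
196 [179 176 149 121  91 113 115  87  93] [ 68  90 116]
197 [180 179 174 152 147 117 130  75  92] [ 95 145 201]
198 [180 179 177 175 173 167 170 119 129] [113 174 233]
199 [178 179 177 176 175 172 175 176 180] [115 176 234]
200 [178 180 178 177 175 168 174 173 182] [114 177 235]
201 [178 180 178 177 177 176 172 174 183] [116 180 236]
202 [178 179 179 178 177 177 168 175 181] [116 180 236]
203 [179 180 180 178 179 181 179 177 178] [118 183 238]
204 [169 171 168 167 169 173 171 168 165] [109 171 229]
205 [119 122 121 114 112 116 115 113 110] [ 72 111 153]
206 [108 106 108 106 104 104 107 105 102] [ 69 103 140]
207 [97 93 93 94 92 90 89 90 86] [ 70  90 116]
208 [85 85 84 84 84 85 85 85 84] [77 84 91]
```

>>> {"fn": "move_arm", "kwargs": {"steps": [0,0,0,0,-0.002,-0.01,-1,0,0,0,0,-0.002,-0.02,-1,0,0,0,0,-0.002,-0.03,-1,0,0,0,0,-0.002,-0.04,-1,0,0,0,0,-0.002,-0.05,-1,0,0,0,0,-0.002,-0.055,-1,0,0,0,0,-0.002,-0.055,-1,0,0,0,0,-0.002,-0.055,-1,0,0,0,0,-0.002,-0.055,-1,0,0,0,0,-0.002,-0.055,-1]}}

```text
clock: 3.25
position: [0.4521, -0.0523, 0.0613]
ee_rot: [0.0, 0.726, 0.688, 0.0]
contact_force: [0.7, 0.1, -0.3]
width: -0.0003
gripper_force: 0.0
```

Run:
```python
from rig import manip
from h import *
p=manip.get_state()["position"];print(p)
a=manip.get_image("side");b=manip.get_image("top")
print(proj(a,p+[0,0,-.017]),proj(a,p+[0,-.011,-.017]),proj(b,p+[0,0,-.017]))
A=cv2.resize(a["pixels"][175:235,220:290],None,fx=8,fy=8,interpolation=0)
B=cv2.resize(b["pixels"][145:225,250:320],None,fx=6,fy=6,interpolation=0)
B=np.vstack([B,np.zeros((max(0,480-B.shape[0]),B.shape[1],3),np.uint8)])[:480]
cv2.imwrite("pics/s2.png",np.hstack([A,B[:,:230]]))
```

```text
[ 0.45208595 -0.05234129  0.06134953]
[[253.34904434 215.01784759]] [[253.62606446 216.23874577]] [[274.27266701 186.22853465]]
```

View pics/s2.png

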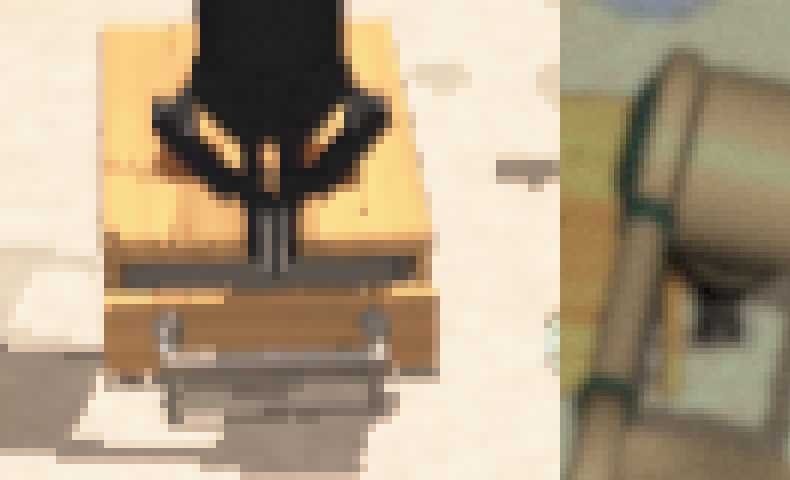

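The side image has the tips near row 209, where I predicted about 215, so the height is uncertain. I'll keep going down and check the force and image again.

>>> {"fn": "move_arm", "kwargs": {"steps": [0,0,0,0,0,-0.005,-1,0,0,0,0,0,-0.01,-1,0,0,0,0,0,-0.015,-1,0,0,0,0,0,-0.02,-1,0,0,0,0,0,-0.025,-1,0,0,0,0,0,-0.03,-1,0,0,0,0,0,-0.03,-1,0,0,0,0,0,-0.03,-1,0,0,0,0,0,-0.03,-1,0,0,0,0,0,-0.03,-1]}}

```text
clock: 4.35
position: [0.4519, -0.0523, 0.0311]
ee_rot: [0.0, 0.726, 0.688, 0.0]
contact_force: [0.2, 0.2, 0.7]
width: 0.0002
gripper_force: 0.0
```

Run:
```python
from rig import manip
from h import *
p=manip.get_state()["position"];print(p,manip.get_state()["contact_force"])
a=manip.get_image("side")
cv2.imwrite("pics/s3.png",cv2.resize(a["pixels"][175:235,220:290],None,fx=8,fy=8,interpolation=0))
```

```text
[ 0.45188681 -0.05231294  0.03114787] [0.16709866 0.19400062 0.66321726]
```

View pics/s3.png

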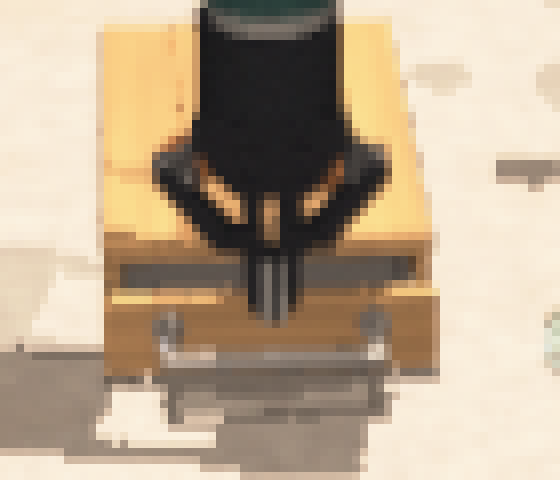

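The fingers are in front of the drawer face, but the tips look just above the bar (row 215 against 219), so they sit higher than specified. I'll go down a little more and check the pixels.

>>> {"fn": "move_arm", "kwargs": {"steps": [0,0,0,0,0,-0.002,-1,0,0,0,0,0,-0.004,-1,0,0,0,0,0,-0.006,-1,0,0,0,0,0,-0.008,-1,0,0,0,0,0,-0.01,-1,0,0,0,0,0,-0.01,-1,0,0,0,0,0,-0.01,-1,0,0,0,0,0,-0.01,-1,0,0,0,0,0,-0.01,-1,0,0,0,0,0,-0.01,-1]}}

```text
clock: 5.4
position: [0.4518, -0.0523, 0.021]
ee_rot: [0.0, 0.726, 0.688, 0.0]
contact_force: [-0.4, 0.5, -0.1]
width: -0.0004
gripper_force: 0.0
```

Run:
```python
from rig import manip
from h import *
p=manip.get_state()["position"];print(p,manip.get_state()["contact_force"])
a=manip.get_image("side")
for r in range(208,224): print(r,a["pixels"][r,248:260].mean(-1).astype(int))
```

```text
[ 0.45178407 -0.05226525  0.02101588] [-0.43049213  0.53434896 -0.09939572]
208 [53 46 39 31 30 28 25 30 33 38 54 59]
209 [84 75 60 31 40 51 42 44 34 55 85 85]
210 [100  83  68  35  59  91  63  74  36  62  85  85]
211 [122  90  71  35  65 110  58  90  37  69  95  95]
212 [108 105  81  35  65 110  59  90  39  78 113 113]
213 [109 107  87  37  64 110  58  90  40  73 104 105]
214 [105 106 100  40  64 110  58  90  41  78 104 103]
215 [109 109 104  50  69 110  60  96  57  98 109 108]
216 [113 113 111  86  88 110  63 114  89 112 111 111]
217 [110 110 109 109 104 108  80 119 107 107 107 107]
218 [112 113 112 112 113 119 119 116 116 116 115 115]
219 [124 127 126 126 129 141 141 134 133 134 131 132]
220 [126 125 125 123 123 122 121 119 116 114 115 114]
221 [99 98 98 97 95 94 92 92 92 89 94 96]
222 [103 101 102 101 102 102 100 101 103 103 102 103]
223 [101 100  99  99 102 104 102 101 103 102 103 114]
```

>>> {"fn": "move_arm", "kwargs": {"steps": [0,0,0,0,0,-0.002,-1,0,0,0,0,0,-0.004,-1,0,0,0,0,0,-0.006,-1,0,0,0,0,0,-0.008,-1,0,0,0,0,0,-0.01,-1,0,0,0,0,0,-0.012,-1,0,0,0,0,0,-0.012,-1,0,0,0,0,0,-0.012,-1,0,0,0,0,0,-0.012,-1,0,0,0,0,0,-0.012,-1]}}

```text
clock: 6.45
position: [0.4518, -0.0523, 0.009]
ee_rot: [0.0, 0.726, 0.688, 0.0]
contact_force: [0.6, 0.2, 0.3]
width: -0.0003
gripper_force: 0.0
```

Run:
```python
from rig import manip
from h import *
s=manip.get_state();print(s["position"],s["contact_force"],s["qpos"])
a=manip.get_image("side")
for r in range(212,224): print(r,a["pixels"][r,248:260].mean(-1).astype(int))
```

```text
[ 0.45179837 -0.05228342  0.009043  ] [0.56553511 0.16192657 0.29303533] [-2.68407213e-01  3.23635204e-01  2.04999330e+00  1.41617509e-05
  7.67559920e-01 -2.14090400e-01]
212 [108 105  72  33  45  72  48  61  35  67 114 113]
213 [109 107  88  35  64 110  57  90  38  74 105 105]
214 [105 105  99  34  64 110  58  90  39  75 104 104]
215 [109 109 103  32  64 110  58  89  41  80 107 107]
216 [112 113 107  27  64 110  60  96  39  78 112 112]
217 [110 109 105  47  64 110  63 109  40  81 107 107]
218 [112 113 109  81  86 121  96 118  84 107 115 115]
219 [124 127 125 115 124 141 141 134 133 133 132 131]
220 [126 126 124 123 122 121 121 119 116 114 115 114]
221 [98 98 98 97 95 95 92 93 92 90 95 95]
222 [102 101 101 102 102 102 101 100 103 103 102 102]
223 [100 101  99  99 101 104 102 101 103 103 102 102]
```

>>> {"fn": "move_arm", "kwargs": {"steps": [0,0,0,0,0,-0.003,-1,0,0,0,0,0,-0.006,-1,0,0,0,0,0,-0.008,-1,0,0,0,0,0,-0.008,-1,0,0,0,0,-0.005,-0.008,-1,0,0,0,0,-0.01,-0.008,-1,0,0,0,-0.001,-0.015,-0.008,-1,0,0,0,-0.001,-0.02,-0.008,-1,0,0,0,-0.001,-0.025,-0.008,-1,0,0,0,-0.001,-0.025,-0.008,-1]}}

```text
clock: 7.5
position: [0.4506, -0.0782, 0.001]
ee_rot: [0.0, 0.726, 0.687, -0.0]
contact_force: [-0.0, 0.2, -0.4]
width: 0.0002
gripper_force: 0.0
```

Run:
```python
from rig import manip
from h import *
s=manip.get_state();print(s["position"],s["contact_force"])
a=manip.get_image("side")
cv2.imwrite("pics/s4.png",cv2.resize(a["pixels"][175:235,220:290],None,fx=8,fy=8,interpolation=0))
```

```text
[ 0.45062953 -0.07817992  0.00099101] [-0.03814571  0.21660706 -0.41733883]
```

View pics/s4.png

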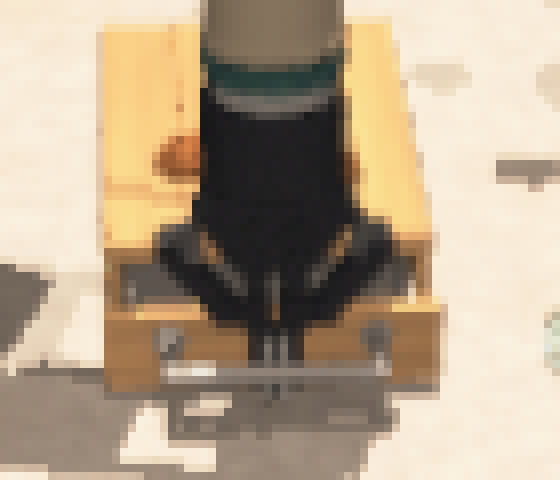

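The drawer is hooked and moving, with the bar lower in the image and the fingertips showing below it. I'll pull another 85 mm.

>>> {"fn": "move_arm", "kwargs": {"steps": [0,0,0,0,-0.01,0,-1,0,0,0,-0.001,-0.02,0,-1,0,0,0,-0.001,-0.03,0,-1,0,0,0,-0.002,-0.04,0,-1,0,0,0,-0.003,-0.05,0,-1,0,0,0,-0.003,-0.06,0,-1,0,0,0,-0.004,-0.07,0,-1,0,0,0,-0.004,-0.08,0,-1,0,0,0,-0.005,-0.085,0,-1,0,0,0,-0.005,-0.085,0,-1]}}

```text
clock: 8.55
position: [0.4466, -0.1639, 0.0011]
ee_rot: [0.001, 0.726, 0.687, 0.0]
contact_force: [0.6, -0.2, 0.4]
width: 0.0001
gripper_force: 0.0
```

Run:
```python
from rig import manip
from h import *
s=manip.get_state();print(s["position"],s["contact_force"])
a=manip.get_image("side");t=manip.get_image("top")
for r in range(224,240): print(r,a["pixels"][r,238:244].mean(-1).astype(int),a["pixels"][r,230:236].mean(-1).astype(int))
c=np.array([.463,.149]);ax=np.array([.9985,-.054]);ay=np.array([.054,.9985])
for v in(.1,.12,.13):print(v,proj(a,[*(c-ax*.045-ay*(.202+v)),.036]))
cv2.imwrite("pics/t5.png",cv2.resize(t["pixels"][140:240,165:315],None,fx=5,fy=5,interpolation=2))
```

```text
[ 0.44664482 -0.16387542  0.00113027] [ 0.62992108 -0.24827457  0.37251397]
224 [178 179 177 174 173 169] [236 236 230 145 139 138]
225 [117 111 113 123 119 107] [232 235 232 123 119 118]
226 [113 107 111 148 132 108] [228 232 231 115 114 114]
227 [114 108 111 163 131 118] [210 211 209 114 114 114]
228 [119 112 114 153 122 106] [125 125 124 117 118 118]
229 [119 111 101  94  94 109] [100 102 103 116 120 120]
230 [119 109 100 114 109 108] [111 103 102 111 120 119]
231 [112 107 105 154 163 157] [133 115 115 108 113 113]
232 [116 114 111 189 207 201] [138 139 138 112 115 116]
233 [116 116 102 108 107 105] [140 140 137 102 112 112]
234 [109 103 102  92  94  94] [139 140 136  94  97  99]
235 [182 170 148 101 102 109] [142 141 137 115 116 121]
236 [234 234 204 101 107 152] [142 140 140 140 142 142]
237 [236 232 209 100 115 184] [140 139 141 141 139 144]
238 [236 236 230 102 104 126] [137 140 142 138 135 151]
239 [235 235 229 104 114 100] [139 142 143 145 184 193]
0.1 [[243.49130804 228.90990499]]
0.12 [[243.64562442 231.42288742]]
0.13 [[243.72406821 232.70003778]]
```

View pics/t5.png

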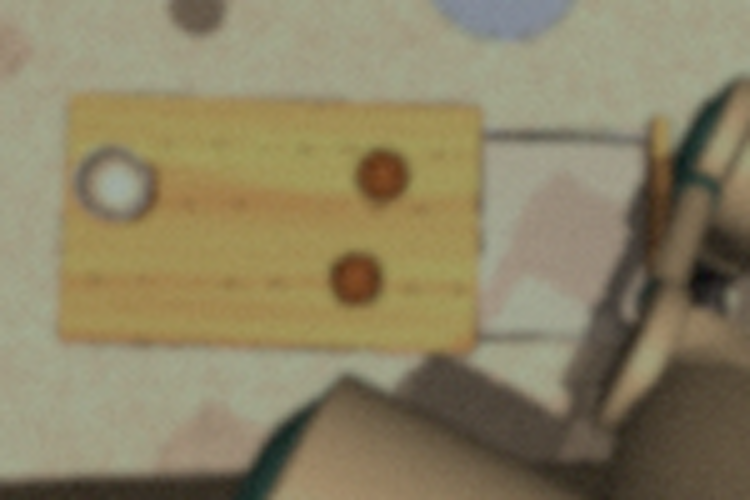

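The top view shows the drawer about 125 mm open, with both shells still on the board at crop (382,175) and (356,278). I'll lift out and go behind shell 2.

>>> {"fn": "move_arm", "kwargs": {"steps": [0,0,0,0,0.003,0.04,-1,0,0,0,0,0.003,0.09,-1,0,0,0,0,0.003,0.139,-1,0,0,0,-0.004,0.05,0.139,-0.44,0,0,0,-0.008,0.1,0.139,-0.44,0,0,0,-0.012,0.15,0.139,-0.44,0,0,0,-0.016,0.2,0.139,-0.44,0,0,0,-0.02,0.25,0.139,-0.44,0,0,0,-0.024,0.297,0.139,-0.44,0,0,0,-0.024,0.297,0.139,-0.44]}}

```text
clock: 9.65
position: [0.4209, 0.1403, 0.1403]
ee_rot: [-0.0, 0.723, 0.691, 0.001]
contact_force: [0.1, -0.7, -0.6]
width: 0.0239
gripper_force: 0.0
```

>>> {"fn": "move_arm", "kwargs": {"steps": [0,0,0,0,0,-0.01,-0.44,0,0,0,0,0,-0.02,-0.44,0,0,0,0,0,-0.03,-0.44,0,0,0,0,0,-0.04,-0.44,0,0,0,0,0,-0.045,-0.44,0,0,0,0,0,-0.05,-0.44,0,0,0,0,0,-0.05,-0.44,0,0,0,0,0,-0.05,-0.44,0,0,0,0,0,-0.05,-0.44,0,0,0,0,0,-0.05,-0.44]}}

```text
clock: 10.65
position: [0.422, 0.1349, 0.0903]
ee_rot: [0.0, 0.726, 0.688, 0.0]
contact_force: [0.9, -0.2, -0.3]
width: 0.0242
gripper_force: 0.0
```

Run:
```python
from rig import manip
from h import *
s=manip.get_state();p=s["position"];print(p,s["contact_force"],s["width"])
a=manip.get_image("side")
for z in(-.017,0,.017):print(proj(a,p+[0,-.011,z]),proj(a,[p[0],p[1]-.011,.07]))
cv2.imwrite("pics/s6.png",cv2.resize(a["pixels"][165:225,220:290],None,fx=8,fy=8,interpolation=0))
```

```text
[0.422012   0.13486236 0.09029723] [ 0.89785211 -0.23849032 -0.28628069] 0.024178765592646815
[[242.69875804 191.82464077]] [[242.71167127 192.47749215]]
[[242.6319126  188.44314867]] [[242.71167127 192.47749215]]
[[242.56461835 185.03555606]] [[242.71167127 192.47749215]]
```

View pics/s6.png

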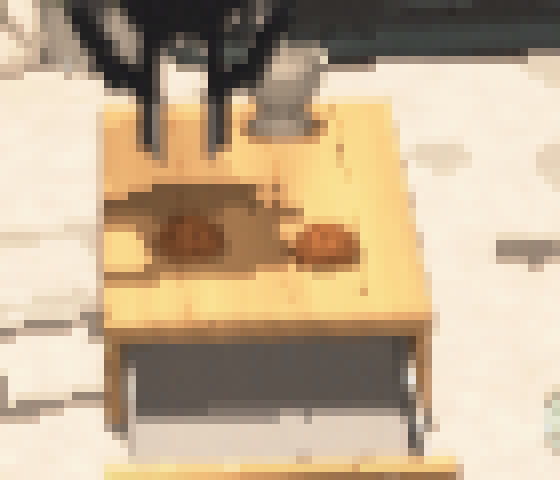

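Row 185 matches tips 17 mm behind the reported TCP, so I now know the real offset. The fingers are behind shell 2 and centred on it. I'll lower them to about 6 mm above the board.

>>> {"fn": "move_arm", "kwargs": {"steps": [0,0,0,0,-0.002,-0.006,-0.44,0,0,0,0,-0.002,-0.012,-0.44,0,0,0,0,-0.002,-0.018,-0.44,0,0,0,0,-0.002,-0.024,-0.44,0,0,0,0,-0.002,-0.027,-0.44,0,0,0,0,-0.002,-0.03,-0.44,0,0,0,0,-0.002,-0.03,-0.44,0,0,0,0,-0.002,-0.03,-0.44,0,0,0,0,-0.002,-0.03,-0.44,0,0,0,0,-0.002,-0.03,-0.44]}}

```text
clock: 11.7
position: [0.4218, 0.1328, 0.0601]
ee_rot: [0.0, 0.726, 0.688, 0.0]
contact_force: [0.3, 0.7, -0.0]
width: 0.024
gripper_force: 0.0
```

Run:
```python
from rig import manip
from h import *
s=manip.get_state();p=s["position"];print(p,s["contact_force"],s["width"])
a=manip.get_image("side")
print(proj(a,p+[0,-.011,.017]),proj(a,[p[0],p[1]-.011,.07]))
for r in range(182,198): print(r,a["pixels"][r,236:251].mean(-1).astype(int))
```

```text
[0.42184804 0.13279125 0.06012188] [ 0.32375426  0.68049634 -0.04824101] 0.024025306887732634
[[242.68550878 191.25597539]] [[242.71344835 192.66842524]]
182 [ 80  30  32  47 112 171 173 177 176 137  29  30  41  82 123]
183 [147  61  35  59 117 171 172 175 176 136  52  38  75 163 197]
184 [171  98  41  86 120 171 169 175 175 139  85  58 101 198 197]
185 [171 110  44  94 104 171 162 175 174 139  92  70  87 200 198]
186 [173 133  45  94 106 174 166 175 174 139  92  70  84 196 198]
187 [174 136  45  94 100 159 157 159 159 124  92  73  69 167 184]
188 [158 119  44  94  86  85  83  85  85  74  94  72  45  91 113]
189 [85 74 55 93 87 85 79 85 85 80 97 79 67 88 98]
190 [87 84 79 94 83 86 81 84 85 89 93 90 89 88 86]
191 [96 85 86 94 79 81 78 81 79 84 79 89 99 99 98]
192 [118  95  95  95  86  67  64  79  78  74  79  91 120 121 119]
193 [151 118 116 109  84  70  77  84  78  77  74  86 120 120 119]
194 [198 150 115  94  71  65  80  85  74  86  73  71 115 121 120]
195 [202 194 112  83  73  72  78  85  82  83  79  73 104 121 120]
196 [202 196 148  93  79  73  74  77  69  76  78  81 106 121 119]
197 [203 199 179 118 105  89  84  89  92  90  95 105 121 120 119]
```

>>> {"fn": "move_arm", "kwargs": {"steps": [0,0,0,-0.0005,-0.008,0,-0.44,0,0,0,-0.001,-0.016,0,-0.44,0,0,0,-0.0015,-0.024,0,-0.44,0,0,0,-0.002,-0.032,0,-0.44,0,0,0,-0.002,-0.04,0,-0.44,0,0,0,-0.0025,-0.048,0,-0.44,0,0,0,-0.003,-0.056,0,-0.44,0,0,0,-0.0035,-0.064,0,-0.44,0,0,0,-0.004,-0.072,0,-0.44,0,0,0,-0.004,-0.08,0,-0.44]}}

```text
clock: 12.75
position: [0.4176, 0.0521, 0.0599]
ee_rot: [0.0, 0.726, 0.688, -0.0]
contact_force: [0.4, 1.2, -0.0]
width: 0.0241
gripper_force: 0.1
```

```bash
cat > look.py <<'E'
from rig import manip
from h import *
s=manip.get_state();print(s["position"],s["contact_force"],s["width"])
for n,(y0,y1,x0,x1) in(("top",(145,225,165,310)),("side",(170,240,220,295))):
    im=manip.get_image(n);h=cv2.cvtColor(im["pixels"][y0:y1,x0:x1],cv2.COLOR_BGR2HSV).astype(int)
    m=(h[...,1]>(110 if n=="top" else 150))&(h[...,2]<(130 if n=="top" else 175))&(h[...,2]>40)&((h[...,0]<13)|(h[...,0]>172))
    for A,c,b in cc(m,10): print(n,A,c+[x0,y0],b[2:],"z.08",ray(im,c+[x0,y0],.08)[0][:2].round(3),"z.02",ray(im,c+[x0,y0],.02)[0][:2].round(3))
E
python3 look.py
```

```text
[0.41758218 0.0520854  0.05992316] [ 0.38024024  1.18698831 -0.04746395] 0.02406409872981746
side 14 [259.9 196.3] [7 3] z.08 [0.493 0.053] z.02 [0.508 0.178]
side 37 [243.4 200.3] [8 6] z.08 [0.417 0.021] z.02 [0.426 0.144]
```

The shell is moving ahead of the fingers, now at y≈0.02. I'll push it over the edge.

>>> {"fn": "move_arm", "kwargs": {"steps": [0,0,0,-0.0005,-0.007,0,-0.44,0,0,0,-0.001,-0.014,0,-0.44,0,0,0,-0.001,-0.021,0,-0.44,0,0,0,-0.0015,-0.028,0,-0.44,0,0,0,-0.002,-0.035,0,-0.44,0,0,0,-0.002,-0.042,0,-0.44,0,0,0,-0.0025,-0.049,0,-0.44,0,0,0,-0.003,-0.056,0,-0.44,0,0,0,-0.003,-0.063,0,-0.44,0,0,0,-0.004,-0.066,0,-0.44]}}

```text
clock: 13.85
position: [0.4138, -0.014, 0.0599]
ee_rot: [0.0, 0.726, 0.687, 0.0]
contact_force: [0.4, 0.4, -0.4]
width: 0.0241
gripper_force: 0.0
```

```bash
python3 look.py
```

```text
[ 0.41381705 -0.01402742  0.05989497] [ 0.38266135  0.41510663 -0.43242962] 0.024111108518990818
top 20 [241.2 174.9] [6 7] z.08 [0.493 0.067] z.02 [0.5   0.068]
side 14 [259.9 196.3] [7 3] z.08 [0.493 0.053] z.02 [0.508 0.178]
side 31 [246.  217.9] [7 5] z.08 [ 0.413 -0.14 ] z.02 [ 0.423 -0.029]
```

Shell 2 is in the drawer, seen near (0.42, −0.03) at z≈0.02. Now shell 1.

>>> {"fn": "move_arm", "kwargs": {"steps": [0,0,0,0,0.005,0.03,-0.44,0,0,0,0.0,0.01,0.06,-0.44,0,0,0,0.025,0.045,0.06,-0.44,0,0,0,0.05,0.08,0.06,-0.44,0,0,0,0.075,0.12,0.06,-0.44,0,0,0,0.082,0.133,0.06,-0.44,0,0,0,0.082,0.133,0.06,-0.44,0,0,0,0.082,0.133,0.04,-0.44,0,0,0,0.082,0.133,0.025,-0.44,0,0,0,0.082,0.133,0.025,-0.44]}}

```text
clock: 14.95
position: [0.4925, 0.1184, 0.083]
ee_rot: [-0.002, 0.726, 0.687, -0.003]
contact_force: [-0.1, 0.1, -0.3]
width: 0.024
gripper_force: 0.0
```

```bash
python3 look.py
python3 - <<'E'
from rig import manip
from h import *
s=manip.get_state();p=s["position"]
a=manip.get_image("side")
print(proj(a,p+[0,-.011,.017]),proj(a,[.4933,.0676,.08]))
for r in range(184,202): print(r,a["pixels"][r,252:270].mean(-1).astype(int))
E
```

```text
[0.49249723 0.11843958 0.08300554] [-0.13196684  0.13022068 -0.26517489] 0.02399615186358655
top 10 [271.4 193.3] [7 4] z.08 [ 0.424 -0.039] z.02 [ 0.428 -0.043]
side 35 [260.5 195.4] [8 6] z.08 [0.497 0.062] z.02 [0.512 0.188]
[[258.88914752 186.74544301]] [[259.62416175 194.90150219]]
184 [172 161  39  74  94 172 176 179 183 179  75  97  98 184 202 198 197 201]
185 [171 162  92  97  95 173 176 180 185 180  79 120 159 203 201 198 197 197]
186 [171 167 154 138 111 174 178 182 186 182 130 161 188 203 202 199 197 197]
187 [171 166 141 150 148 174 177 166 169 171 170 160 172 186 190 200 198 197]
188 [171 162  93 149 151 159 157  89  92  93  93  93  93  94 127 182 182 191]
189 [155 144  79  80  81  85  89  91  91  92  93  94  93  92  89  87 104 175]
190 [ 82  81  76  80  82  87  89  91  91  92  93  93  93  92  89  87  99 160]
191 [ 93  81  75  81  82  88  91  91  91  92  93  93  94 105 101  98  98 107]
192 [112  92  88  92  93  97  90  84  88  87  90  99 102 128 124 120 120 118]
193 [146 113 111 109 112 108  80  71  72  75  79 103 111 128 124 120 119 119]
194 [193 144 111 104 105  82  69  85  69  78  74  75  91 128 124 121 119 119]
195 [197 191 143 101  88  70  76  84  81  84  78  73  79 122 125 122 120 119]
196 [198 196 188  99  82  68  79  82  80  75  76  74  74 109 127 122 119 119]
197 [198 196 191 137  90  69  84  78  72  71  74  75  76 110 127 123 120 119]
198 [183 182 181 165 111  89 103  82  83  87  91  98 101 117 127 124 119 120]
199 [117 116 115 114 115 117 120 107 112 113 124 124 124 120 131 159 156 154]
200 [154 152 151 147 150 149 156 161 159 158 158 158 154 130 168 204 202 201]
201 [199 198 198 198 193 195 201 205 205 204 204 203 199 167 205 205 203 201]
```

>>> {"fn": "move_arm", "kwargs": {"steps": [0,0,0,0.001,0,0,-0.44,0,0,0,0.001,0,-0.008,-0.44,0,0,0,0.001,0,-0.016,-0.44,0,0,0,0.001,0,-0.024,-0.44,0,0,0,0.001,0,-0.025,-0.44,0,0,0,0.001,-0.008,-0.025,-0.44,0,0,0,0,-0.016,-0.025,-0.44,0,0,0,0,-0.024,-0.025,-0.44,0,0,0,-0.0005,-0.032,-0.025,-0.44,0,0,0,-0.001,-0.04,-0.025,-0.44]}}

```text
clock: 16.1
position: [0.4948, 0.0789, 0.0601]
ee_rot: [0.0, 0.726, 0.687, 0.0]
contact_force: [-0.2, -0.6, 0.5]
width: 0.0238
gripper_force: 0.1
```

```bash
python3 look.py
```

```text
[0.49477049 0.07885854 0.06014333] [-0.22434398 -0.61127077  0.5343122 ] 0.023763212604298995
side 34 [260.3 196.6] [8 6] z.08 [0.494 0.05 ] z.02 [0.509 0.175]
```

Shell 1 is nested against the fingers and moving. I'll push 93 mm more in two calls.

>>> {"fn": "move_arm", "kwargs": {"steps": [0,0,0,-0.0005,-0.008,0,-0.44,0,0,0,-0.001,-0.016,0,-0.44,0,0,0,-0.001,-0.024,0,-0.44,0,0,0,-0.0015,-0.032,0,-0.44,0,0,0,-0.002,-0.04,0,-0.44,0,0,0,-0.0025,-0.048,0,-0.44,0,0,0,-0.003,-0.055,0,-0.44,0,0,0,-0.003,-0.062,0,-0.44,0,0,0,-0.004,-0.069,0,-0.44,0,0,0,-0.004,-0.076,0,-0.44]}}

```text
clock: 17.2
position: [0.4908, 0.0032, 0.0601]
ee_rot: [0.0, 0.726, 0.688, 0.0]
contact_force: [-0.2, 0.1, 0.5]
width: 0.0241
gripper_force: 0.0
```

>>> {"fn": "move_arm", "kwargs": {"steps": [0,0,0,0,-0.007,0,-0.44,0,0,0,-0.001,-0.014,0,-0.44,0,0,0,-0.001,-0.02,0,-0.44,0,0,0,-0.001,-0.022,0,-0.44,0,0,0,-0.001,-0.022,0,-0.44,0,0,0,-0.001,-0.022,0,-0.44,0,0,0,-0.001,-0.022,0.02,-0.44,0,0,0,-0.001,-0.022,0.05,-0.44,0,0,0,-0.001,-0.022,0.08,-0.8,0,0,0,-0.001,-0.022,0.1,-1]}}

```text
clock: 18.2
position: [0.4904, -0.018, 0.162]
ee_rot: [0.001, 0.726, 0.688, 0.001]
contact_force: [-0.2, 1.4, -0.3]
width: 0.0004
gripper_force: 0.0
```

```bash
python3 look.py
```

```text
[ 0.49043882 -0.01797613  0.16196013] [-0.16754475  1.38279166 -0.29662093] 0.000426261116406749
side 24 [265.  216.4] [7 4] z.08 [ 0.491 -0.136] z.02 [ 0.505 -0.025]
```

>>> {"fn": "move_arm", "kwargs": {"steps": [0,0,0,-0.015,-0.045,0,-1,0,0,0,-0.03,-0.09,0,-1,0,0,0,-0.0435,-0.13,0,-1,0,0,0,-0.0435,-0.139,0,-1,0,0,0,-0.0435,-0.139,0,-1,0,0,0,-0.0435,-0.139,0,-1,0,0,0,-0.0435,-0.139,-0.03,-1,0,0,0,-0.0435,-0.139,-0.06,-1,0,0,0,-0.0435,-0.139,-0.08,-1,0,0,0,-0.0435,-0.139,-0.08,-1]}}

```text
clock: 19.3
position: [0.4442, -0.1544, 0.0773]
ee_rot: [-0.003, 0.725, 0.688, -0.001]
contact_force: [-0.6, 0.2, 0.1]
width: 0.0001
gripper_force: 0.0
```

```bash
sed -i 's/(110 if n=="top" else 150)/(80 if n=="top" else 120)/' look.py; python3 look.py
python3 - <<'E'
from rig import manip
a=manip.get_image("side")["pixels"]
for r in range(212,226): print(r,a[r,238:274,2]-0,)
E
```

```text
[ 0.44415263 -0.15435361  0.07726789] [-0.60657185  0.22400985  0.05179592] 0.00010747260896923816
top 34 [270.2 194.5] [10  6] z.08 [ 0.42  -0.034] z.02 [ 0.424 -0.038]
side 32 [246.4 218.2] [9 7] z.08 [ 0.415 -0.143] z.02 [ 0.424 -0.032]
side 14 [263.7 219.1] [8 3] z.08 [ 0.482 -0.158] z.02 [ 0.497 -0.049]
212 [ 94  94  95  95  94  95  94  94  93  93  94  95  94  88  33  55 119  68
 121  74  45  92  92  92  92  91  91  92  91  91  91  87 119 233 155 196]
213 [ 93  93  94  95  94  95  95  94  94  93  94  94  94  89  37  55 119  68
 120  74  45  91  92  92  92  91  89 102  99  91  92  90 100 184 151 199]
214 [ 93  93  94  95  95  95  98 100 100 100  95  95  94  90  50  55 119  65
 115  75  52  92  92  95 117 138 133 151 148 142 109  89  87 133 176 197]
215 [ 93  92  94  98 118 140 144 143 133 134 135 115 106 104  86  85 119  62
 102  95  90 103  99 127 164 205 204 203 204 215 165 116  83 103 194 187]
216 [ 92  93  93 105 171 207 205 191 170 172 188 156 142 129 128 126 120 114
 141 163 132 162 143 173 177 198 202 212 213 215 210 168 111 110 219 158]
217 [151 151 151 153 177 206 198 17
[... 623 characters left out ...]
13 196 197 196 195 194
 194 184 185 191 184 119  85  89  80  85  83  81 109 162 215 161 148 243]
222 [230 228 231 227 174 156 144 140 145 142 170 167 171 178 179 179 177 178
 174 141 144 161 161 157 108 107 107 106 108 116 134 181 193 211 224 248]
223 [244 240 243 242 239 235 226 225 225 226 240 237 225 133 134 135 135 136
 135 135 134 134 135 136 140 136 138 142 142 143 144 150 179 191 240 240]
224 [240 238 236 233 231 229 227 225 223 221 215 206 157 156 156 156 156 156
 152 151 150 149 149 148 156 147 147 149 148 140 140 141 150 155 153 152]
225 [160 151 148 153 148 145 148 147 146 147 146 145 145 145 144 143 143 143
 143 143 142 141 142 143 148 141 141 143 137 118 119 116 133 149 150 149]
```

Both shells are in the drawer: side view (246,218) and (265,218). I'll go down into the handle gap and start closing.

>>> {"fn": "move_arm", "kwargs": {"steps": [0,0,0,0,0,-0.01,-1,0,0,0,0,0,-0.02,-1,0,0,0,0,0,-0.035,-1,0,0,0,0,0,-0.05,-1,0,0,0,0,0,-0.065,-1,0,0,0,0,0,-0.078,-1,0,0,0,0,0,-0.078,-1,0,0,0,0,0,-0.078,-1,0,0,0,0,0.003,-0.078,-1,0,0,0,0,0.006,-0.078,-1]}}

```text
clock: 20.45
position: [0.4467, -0.1513, 0.0026]
ee_rot: [0.001, 0.726, 0.688, 0.0]
contact_force: [-0.1, -0.2, 0.0]
width: -0.0001
gripper_force: 0.0
```

>>> {"fn": "move_arm", "kwargs": {"steps": [0,0,0,0,0.006,0,-1,0,0,0,0.001,0.014,0,-1,0,0,0,0.001,0.024,0,-1,0,0,0,0.002,0.034,0,-1,0,0,0,0.002,0.044,0,-1,0,0,0,0.003,0.054,0,-1,0,0,0,0.003,0.064,0,-1,0,0,0,0.004,0.074,0,-1,0,0,0,0.004,0.084,0,-1,0,0,0,0.005,0.09,0,-1]}}

```text
clock: 21.45
position: [0.4504, -0.06, 0.0017]
ee_rot: [-0.001, 0.726, 0.688, -0.0]
contact_force: [0.4, -2.9, 1.4]
width: 0.0007
gripper_force: 1.1
```

```bash
python3 look.py
```

```text
[ 0.45041622 -0.06001052  0.00174902] [ 0.37301695 -2.85906764  1.43378133] 0.0006650816588698754
```

>>> {"fn": "move_arm", "kwargs": {"steps": [0,0,0,0,0.006,0,-1,0,0,0,0.001,0.012,0,-1,0,0,0,0.001,0.018,0,-1,0,0,0,0.001,0.023,0,-1,0,0,0,0.002,0.027,0,-1,0,0,0,0.002,0.03,0,-1,0,0,0,0.002,0.033,0,-1,0,0,0,0.002,0.035,0,-1,0,0,0,0.002,0.036,0,-1,0,0,0,0.002,0.036,0,-1]}}

```text
clock: 22.55
position: [0.4534, -0.0259, 0.0019]
ee_rot: [0.001, 0.726, 0.688, -0.0]
contact_force: [-0.4, -4.3, -1.7]
width: 0.0001
gripper_force: 2.3
```

```bash
python3 look.py
python3 - <<'E'
from rig import manip
from h import *
a=manip.get_image("side")
for r in range(202,222): print(r,a["pixels"][r,[233,234,239,240,241,242,243,244,266,267,268,270]].mean(-1).astype(int))
c=np.array([.463,.149]);ax=np.array([.9985,-.054]);ay=np.array([.054,.9985])
for v in(0,.01):print(v,proj(a,[*(c-ax*.045-ay*(.202+v)),.036]),proj(a,[*(c-ax*.08-ay*(.156+v)),.052]))
E
```

```text
[ 0.45338885 -0.02585762  0.00194721] [-0.44756457 -4.29402307 -1.70378578] 9.615731178260869e-05
202 [112 121 102  59  32  32  40  47  85 187 203 201]
203 [ 92 112 123 130  64  33  32  31 124 204 201 198]
204 [ 95  95 144 180 126  56  31  32 143 183 180 173]
205 [112 111 161 164 153  97  47  33 118 124 125 122]
206 [110 113 111 114 120 113  83  46 106 109 109 108]
207 [112 109 104 102 108 102  96  65  85 106 105 124]
208 [116 104 116 117 117 110 124 120 130 160 167 190]
209 [133 128 163 163 163 166 182 175 166 167 181 177]
210 [142 142 146 143 142 140 137 126 107 108 113 111]
211 [119 118 108 104 103 106 106 107  99 106 110 108]
212 [118 113 106 100  95  99 107 107  97 107 110 110]
213 [118 115 104  92  94  97 110 111 114 109 109 113]
214 [123 120 110 122 145  99 112 112 144 141 107 109]
215 [122 119 117 160 199 111 119 117 208 198 105 106]
216 [117 116 123 193 202 160 164 159 211 189 102 108]
217 [112 114 119 177 192 190 188 186 120 115 102 105]
218 [109 113 106 101 102 100 102 101  93  92 101  96]
219 [104 104  97  95  95  95  96  94 100 101 121 168]
220 [114 115 162 102 102 101 102 101 104 117 158 236]
221 [137 137 230 103 106 117 115 115 105 131 161 237]
0 [[242.76775879 217.11756745]] [[234.29126574 209.04751941]]
0.01 [[242.83671363 218.24207049]] [[234.31577441 210.10998481]]
```

The drawer is nearly shut. I'll push a few millimetres more against the stop and watch the force.

>>> {"fn": "move_arm", "kwargs": {"steps": [0,0,0,0,0.001,0,-1,0,0,0,0,0.001,0,-1,0,0,0,0,0.002,0,-1,0,0,0,0,0.002,0,-1,0,0,0,0,0.003,0,-1,0,0,0,0,0.003,0,-1,0,0,0,0,0.004,0,-1,0,0,0,0,0.004,0,-1,0,0,0,0,0.004,0,-1,0,0,0,0,0.004,0,-1]}}

```text
clock: 23.7
position: [0.4535, -0.026, 0.0021]
ee_rot: [0.003, 0.724, 0.689, -0.003]
contact_force: [-3.5, -21.3, -2.1]
width: -0.0
gripper_force: 10.9
```

The force rose to 21 N with no movement, so the drawer is at its stop. I'll back off to the middle of the gap and lift straight out.

>>> {"fn": "move_arm", "kwargs": {"steps": [0,0,0,0,-0.004,0,-1,0,0,0,0,-0.008,0,-1,0,0,0,0,-0.011,0,-1,0,0,0,0,-0.011,0,-1,0,0,0,0,-0.011,0.02,-1,0,0,0,0,-0.011,0.05,-1,0,0,0,0,-0.011,0.08,-1,0,0,0,0,-0.011,0.11,-1,0,0,0,0,-0.011,0.15,-1,0,0,0,0,-0.011,0.17,-1]}}

```text
clock: 24.7
position: [0.4547, -0.032, 0.1752]
ee_rot: [0.002, 0.726, 0.688, 0.002]
contact_force: [0.1, 0.1, -0.3]
width: -0.0001
gripper_force: 0.0
```

>>> {"fn": "move_arm", "kwargs": {"steps": [0,0,0,-0.02,-0.04,0,-1,0,0,0,-0.04,-0.08,0,-1,0,0,0,-0.06,-0.12,0,-1,0,0,0,-0.06,-0.14,0,-1,0,0,0,-0.06,-0.14,0,-1,0,0,0,-0.06,-0.14,0,-1,0,0,0,-0.06,-0.14,0,-1,0,0,0,-0.06,-0.14,0,-1,0,0,0,-0.06,-0.14,0,-1,0,0,0,-0.06,-0.14,0,-1]}}

```text
clock: 25.7
position: [0.3933, -0.1716, 0.1719]
ee_rot: [-0.0, 0.726, 0.688, 0.0]
contact_force: [0.4, -1.3, 0.5]
width: 0.0001
gripper_force: 0.0
```

```bash
python3 look.py
python3 - <<'E'
from rig import manip
from h import *
a=manip.get_image("side")
for r in range(202,222): print(r,a["pixels"][r,[233,234,241,242,243,244,266,267,268,270]].mean(-1).astype(int))
E
```

```text
[ 0.39333435 -0.17160026  0.17191413] [ 0.43756601 -1.30439254  0.46942468] 9.858107150812514e-05
202 [199 202 203 200 196 201 205 205 203 202]
203 [188 201 203 199 188 202 203 204 202 198]
204 [170 201 198 194 183 193 181 183 180 173]
205 [184 188 173 167 158 152 121 124 125 122]
206 [116 121 124 121 117 114 105 110 110 108]
207 [119 112 109 102  99  97 102 106 105 124]
208 [141 119 125 118 143 134 168 168 167 190]
209 [168 166 179 184 212 197 185 183 181 178]
210 [171 169 158 154 152 149 120 114 113 112]
211 [112 110 111 117 113 112 159 118 110 109]
212 [112 107 126 116 112 114 205 142 110 111]
213 [112 109 167  97 115 117 203 171 109 113]
214 [115 113 171 100 119 118 200 189 107 109]
215 [115 114 170 110 119 118 208 198 105 107]
216 [111 110 174 142 145 142 212 189 102 108]
217 [107 109 168 166 164 164 120 115 101 106]
218 [135 109 101 100 102 102  92  92 101  95]
219 [164 103  95  95  98 109 100 101 121 168]
220 [147 147 102 108 151 166 103 127 194 237]
221 [218 210 104 124 212 212 106 155 236 237]
```

The bar is still at row 216.5, so the drawer stayed shut, and the arm is clear.

```bash
python3 -c "
from rig import manip
print(manip.sign_off())"
```

```text
the job is handed in; nothing more can be done
None
```

I handed the job in at about 26 s: both shells were seen in the open drawer, the drawer was then pushed shut to its stop, and the arm is clear and never went near the egg cup, tea cup or mug; I got no verdict back.

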